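# Shut off one airbrush valve on a crowded air manifold and bleed its line

### The job

Shut the blue valve on the air manifold: turn its wing knob clockwise until you feel the stem come on to its seat, nip it up finger-tight (about 0.2 N m, never forced) and let it go. Then bleed that outlet: press the blue valve's own black button gently right down, keep it down for a good second and let it come back up. The other four valves are set for the other airbrushes, so do not even touch them, and leave the vase, the tile and the colour jar where they stand.

Things in the scene. Friction and masses are not known exactly. Their poses are not given: they have to be found in the camera images.
- manifold: air manifold fixed on the bench: 94 x 332 x 8 mm base rail with five equal valve slices at 50 mm pitch along its y, a grey inlet module with a gauge (top 65 mm above the bench) at its +y end, a dark end plate at -y. Origin: centre of the five slices, on the bench; z up. Bleed buttons lie on the -x side of the knobs, outlet couplings stick out on the +x side to 70 mm.
- valve_blue: the valve slice to use; its place in the row varies. Block 90 (x) x 48 (y) x 32 mm, brass bonnet 28 mm across up to 52 mm, blue knob, black bleed button. Origin: centre of its underside, 8 mm above the bench, axes as the manifold's. Knob axis at x +20 mm, button at x -27 mm, y 0. Its stem bears on the seat, inside, 10 mm off the axis: 10 N between knob_blue and valve_blue is 0.1 N m of seating.
- knob_blue: blue wing knob. Origin: on its vertical axis at the bonnet's top, 60 mm above the bench. Wing to grip: 32 mm long (its x), 12 mm thick (its y), 10 to 36 mm above this origin; under it a 14 mm stem and a 25 mm disc, 4 mm high. White line: +x half. Clockwise from above (yaw falling) shuts. Yaw relative to valve_blue 0 to -0.5 rad at the start. Stays as left, but its seat may push it back 0.2 rad.
- knob_blue_grip (a point): centre of the blue wing, on the axis, 83 mm above the bench; x along the wing. Feel: free, it drags with 0.06 N m, read either way by a resting hand. It meets its seat at -1.5 to -2.7 rad relative to valve_blue, different each time, told only by the torque, then rising some 0.8 N m per rad. Finger-tight is about 0.2 N m; under 0.06 beyond the drag leaks, over 0.35 marks the seat.
- bleed_blue: black bleed button of the blue valve, 12 mm across, in a low steel nut 19 mm across. Goes straight down 5 mm to a firm stop against a spring: 2.5 N to start, 6 N at the stop; comes back by itself. More than 25 N harms it. Origin: on its axis, 44 mm above the bench when out.
- bleed_blue_top (a point): centre of the bleed button's top face, 56 mm above the bench (48 mm above valve_blue's origin) when out; the block's top around it is 40 mm, the nut's 45 mm above the bench
- valve_red: neighbour slice with the red wing knob, built like valve_blue: its knob reaches 17 mm from its axis whichever way the wing points and is 96 mm high; its button is at x -27 mm. Not to be touched. Origin and axes as valve_blue.
- valve_yellow: neighbour slice with the yellow wing knob, as valve_red. Must not be touched.
- valve_green: neighbour slice with the green wing knob, as valve_red. Must not be touched.
- valve_white: neighbour slice with the white wing knob, as valve_red. Must not be touched.
- vase: loose two-handled glazed vase, 125 mm tall, 86 mm across the belly, 104 mm across the handles (its y), standing beyond the manifold. Origin: centre of its foot.
- jar: loose colour jar, 42 mm across, 50 mm tall with white cap, on the robot's side of the manifold. Origin: centre of its underside.
- tile: loose painted tile, 100 x 100 x 9 mm, lying beside the manifold's -y end. Origin: centre of its underside.
Not all that is in view belongs to the job. Leave any orange look-alike of the vase alone.

How it is judged (in metres and radians):
On the way, in this order (a step that is already met when the one before it is completed fails the run):
1. the blue valve is nipped up on its seat: more than 6 N between the stem and the seat (0.06 N m beyond the drag) (contact force between knob_blue and valve_blue above 6 N), for 0.2 s.
2. with the valve still shut on its seat and its knob let go, the blue bleed button is held right down (more than 3.5 of its 5 mm) for 0.8 s (z of bleed_blue_top in the frame of valve_blue below 0.0445 m and contact force between knob_blue and valve_blue above 2 N and contact force between the fingers and knob_blue below 0.2 N), for 0.8 s.
At the end, for the whole second after the job is handed in: the blue valve is still shut on its seat (the stem bears on the seat with more than 2 N), its bleed button is back up (within 1 mm), the vase stands upright, and the vase, the jar and the tile lie within 10 mm of where they were (contact force between knob_blue and valve_blue above 2 N and z of bleed_blue_top in the frame of valve_blue above 0.047 m and angle between vase's own z axis and vertical below 0.1 rad and distance of each of vase, jar, tile from where it was at the start of the episode below 0.01 m); the robot touches nothing.
It fails at once if the blue valve was forced: more than 35 N between the stem's lug and the seat (0.35 N m beyond the drag) (contact force between knob_blue and valve_blue above 35 N).
It fails at once if the bleed button was pushed with more than 25 N (contact force between the fingers and bleed_blue above 25 N).
It fails at once if one of the other four valves was touched (more than 0.5 N) (contact force between any of the fingers, the arm and valve_red above 0.5 N or contact force between any of the fingers, the arm and valve_yellow above 0.5 N or contact force between any of the fingers, the arm and valve_green above 0.5 N or contact force between any of the fingers, the arm and valve_white above 0.5 N).
It fails at once if the vase, the jar or the tile was shifted by more than 10 mm or the vase tipped (distance of any of vase, jar, tile from where it was at the start of the episode above 0.01 m or angle between vase's own z axis and vertical above 0.2 rad).
It also fails if it takes over 72 s, if anything falls off the work surface, if the arm or the gripper's body presses on something with over 40 N, if the wrist force passes 120 N, or if a joint passes its speed limit or range.

### The arm

A 6-joint arm with a two-finger parallel gripper is mounted at the origin on the work surface. World frame = base frame: x ahead of the robot, y to its left, z up, the work surface at z = 0. Lengths are in mm, angles in rad, forces in N, time in s.
With the tool pointing down it reaches from about 350 to 975 mm from the base axis. Payload 7.1 kg.
Tool frame: the origin (TCP) lies at the very end of the fingers, on their centre line; the grasp point (between the pads) lies 19 mm behind it (ctrl.grasp_offset is the distance from the TCP to the grasp point, in mm); z points along the fingers, y is the line along which they close (so a half turn about z gives the same grasp; the last joint's range is limited). The gripper opens to 88 mm and grips with 3 to 60 N. Pads are 20 mm wide; open, the fingers measure 115 mm over their backs; the gripper's body (75 mm by 178 mm) begins 61 mm behind the grasp point.
Start: joints at [1.153, 0.423, 1.63, -0, 1.089, -0.019], TCP at [242.663, 575.951, 222.675] pointing down, gripper open.
Joint ranges: [-3, 3], [-0.9, 2.11], [0.09, 2.58], [-1.31, 4.45], [0.11, 2.69], [-2.54, 2.54]. Speed limits (rad/s): [2.39, 2.39, 3.01, 3.14, 3.14, 3.14].

### API

Orientations are given as a rotation vector (axis times angle).
In Python, from workcell import ctrl, viewer, ticket, models gives the robot as it stands.
- The arm moves only by the tool play_rows, never from a script. Its arguments are lists of equal length, an entry for each row: "dp": the shift along the world's x, y, z in mm, a list of three; "yaw": the turn about the world's z in degrees. In form: {"dp": [[tx, ty, tz], ...], "yaw": [yaw, ...]}. A call has 1 to 8 rows; each row shifts and turns the commanded pose from where the row before left it; what a row does not reach is not made up. A row lasts 1/12 s, in which the tool goes at most 41.7 mm and 7.16 degrees, less where a joint would pass 70% of its speed; a pose out of reach is approached as far as the arm can. A call is refused whole if a number of a shift passes 41.7 or a number of a turn 7.16, either way. A call with a gripper value outside its range is refused whole. "gripper" is the closure, from 0 (fully open) to 1 (shut), set as the call begins (left out, the last holds). The fingers move at their own pace and stop on an object; the grip force is fixed at half the most. Time passes only in rows, so rows that do not move let the fingers close. It gives the time, the measured TCP pose, the force, the opening and the grip force at its end, in the units of the state.
- ctrl.get_obs(): the state, without advancing time (a new reading comes with each control period).
- viewer.get_image(name): name is "side" or "top"; returns a dict with "pixels" (400x640x3 uint8, red, green, blue), "range_z" (400x640 float32, mm along the optical axis (not along the pixel's ray), 0 where there is no reading), "fx", "fy", "cx", "cy" (pixels), "T" (4x4, takes a point from camera to world coordinates). Camera axes: x right, y up, looking along -z (the intrinsics and any distortion apply to the point x, -y, -z); pixel columns grow to the right and rows downward; lengths in mm; the calibration is good to about 2 mm. A picture is of the moment at which its call begins.
- ticket.close_job(): hands the job in; it is judged then, once.
Trained networks look in a picture, given as the dict that the camera call returned (one of the last four; its "shot" number tells which), for a name from the list of things; names that differ only in an ending like _2 or _b are one class to them, and where a whole thing is asked for, a point or a joint stands for the part that bears it (a point fixed in the world has none). Each returns a list of dicts, best first, with "conf" (0 to 1); they miss things now and then, are a little off and sometimes report something else, mostly with a low value. They report only what shows in the picture. A call takes as long as a camera call. They do not tell look-alikes from the thing itself.
- models.look_for(picture, name): "bbox" ([centre column, centre row, width, height] in pixels, round what is visible of it).
- models.landmark_of(picture, name): "location" ([column, row] in pixels: a listed point, or the origin of a listed thing).
The state is a dict: "t": time; "qpos": joint angles; "qvel": joint speeds; "joint_torque": joint torques, N m; "ee_pos": TCP position; "orientation": TCP orientation; "ft_force": force on the tool from outside, world axes, zero at the start; "moment": the same for the moment, N m; "width": finger opening in mm; "grasp_force": force on a finger pad.
Only numpy, scipy, OpenCV 4.12 (cv2) and the standard library are available. Lean on these libraries where they do the work, as an engineer would, in place of code of your own. Each camera call takes 0.05 s, during which the arm holds its last target. There are 200 camera calls.

## Working session

There is one attempt and no reset: what is moved stays moved. The work goes in short steps, Python scripts to look and compute and a tool call to move; the robot and the scene stay as the last step left them, time stands still between calls to the robot, and variables do not carry over. Pictures are saved under pics/ and viewed, at most 10 in all, crops included, and the job is handed in when it is done.

Besides the shell and the picture viewer there is one more tool, called after "Emit:" as name([rows], argument=value, ...), one row to a line, values as JSON. play_rows: Moves the arm, as the interface text tells. Its arguments: {"type":"object","properties":{"dp":{"type":"array"},"yaw":{"type":"array"},"gripper":{"type":"number"}},"required":["dp","yaw"]}

```bash
mkdir -p pics; cat > h.py <<'E'
import numpy as np, cv2
from workcell import ctrl, viewer, ticket, models
def shot(n,f=None):
    p=viewer.get_image(n)
    if f: cv2.imwrite('pics/'+f,cv2.cvtColor(p['pixels'],cv2.COLOR_RGB2BGR))
    return p
def ray(p,uv):
    T=np.array(p['T']);d=np.array([(uv[0]-p['cx'])/p['fx'],-(uv[1]-p['cy'])/p['fy'],-1.])
    return T[:3,3],T[:3,:3]@d
def atz(p,uv,z):
    o,d=ray(p,uv);return o+d*(z-o[2])/d[2]
def proj(p,X):
    T=np.array(p['T']);c=T[:3,:3].T@(np.array(X)-T[:3,3])
    return p['cx']+p['fx']*c[0]/-c[2],p['cy']-p['fy']*c[1]/-c[2]
E
python3 - <<'E'
from h import *
np.set_printoptions(precision=3,suppress=True)
print(ctrl.get_obs())
for n in('top','side'):
    p=shot(n,n+'1.png');print(n,[k for k in p],p['fx'],p['cx'],p['cy'],np.array(p['T']))
    for nm in('knob_blue','knob_blue_grip','bleed_blue_top','valve_blue','manifold','vase','jar','tile','valve_red','valve_green'):
        z={'knob_blue':60,'knob_blue_grip':83,'bleed_blue_top':56,'valve_blue':8}.get(nm,0)
        for r in models.landmark_of(p,nm)[:2]: print(nm,r['conf'],r['location'],atz(p,r['location'],z))
E
```

```text
{'t': 0.0, 'qpos': array([ 1.153,  0.424,  1.631, -0.   ,  1.089, -0.019]), 'qvel': array([-0.001, -0.001,  0.002,  0.   ,  0.002, -0.001]), 'joint_torque': array([ -0.001, -54.463, -27.367,   0.064,   0.023,  -0.   ]), 'ee_pos': array([242.457, 575.468, 221.9  ]), 'orientation': array([-0.622, -3.079,  0.002]), 'ft_force': array([0.304, 0.345, 0.584]), 'moment': array([ 0.021,  0.008, -0.012]), 'grasp_force': 0.0, 'width': 87.80422055310511}
top ['pixels', 'range_z', 'fx', 'fy', 'cx', 'cy', 'T', 'shot'] 478.9476549281172 320.18827331091524 204.11027056647214 [[ -0.017   0.998  -0.054 566.562]
 [ -0.999  -0.015   0.03  -25.917]
 [  0.029   0.054   0.998 984.854]
 [  0.      0.      0.      1.   ]]
knob_blue_grip 0.26 [296.8, 252.6] [524.825  -7.575  83.   ]
bleed_blue_top 0.51 [220.3, 275.4] [482.704 139.982  56.   ]
valve_blue 0.93 [223.4, 259.8] [509.539 142.164   8.   ]
vase 0.95 [285.5, 178.0] [674.594  15.244   0.   ]
vase 0.85 [366.7, 136.6] [ 758.895 -154.615    0.   ]
jar 0.72 [302.5, 308.1] [408.35  -15.896   0.   ]
tile 0.67 [394.3, 218.0] [ 588.564 -208.109    0.   ]
valve
[... 519 characters left out ...]
164.0] [527.001 154.924  60.   ]
knob_blue_grip 0.45 [254.7, 161.8] [528.348 137.292  83.   ]
bleed_blue_top 0.45 [240.1, 174.5] [488.705 138.445  56.   ]
valve_blue 0.64 [248.2, 188.3] [500.68  131.238   8.   ]
manifold 0.56 [344.0, 282.0] [ 597.093 -201.093    0.   ]
vase 0.97 [400.0, 237.0] [ 765.9   -150.573    0.   ]
vase 0.92 [307.8, 163.6] [671.407 153.816   0.   ]
jar 0.76 [233.9, 247.1] [413.883 -15.639   0.   ]
jar 0.17 [250.8, 185.2] [511.583 145.465   0.   ]
tile 0.97 [343.1, 283.7] [ 593.504 -203.961    0.   ]
valve_red 0.65 [267.9, 208.0] [523.807  58.176   0.   ]
valve_green 0.74 [289.1, 235.1] [538.934 -37.741   0.   ]
valve_green 0.43 [251.1, 161.2] [540.874 225.147   0.   ]
```

```bash
python3 - <<'E'
import cv2
a=cv2.imread('pics/top1.png')[130:330,160:440];b=cv2.imread('pics/side1.png')[110:310,180:460]
cv2.imwrite('pics/c1.png',cv2.resize(cv2.vconcat([a,b]),None,fx=1.5,fy=1.5,interpolation=3))
cv2.imwrite('pics/c2.png',cv2.hconcat([cv2.resize(cv2.imread('pics/top1.png')[220:300,185:275],(400,356),interpolation=3),cv2.resize(cv2.imread('pics/side1.png')[135:215,215:305],(400,356),interpolation=3)]))
E
```

```text
(no output)
```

View pics/c1.png

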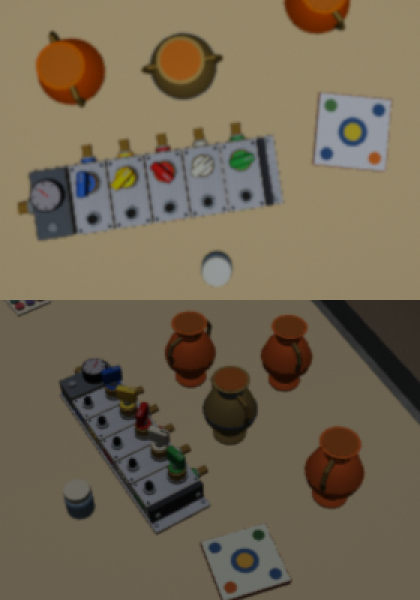

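View pics/c2.png

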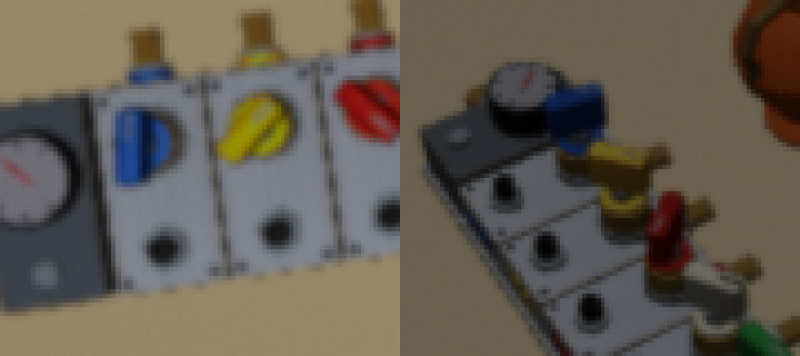

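```bash
cat > m.py <<'E'
from h import *
from scipy.spatial.transform import Rotation as R
from scipy.optimize import least_squares
np.set_printoptions(precision=2,suppress=True)
o=ctrl.get_obs();Rm=R.from_rotvec(o['orientation']).as_matrix();print('tool y axis yaw deg',np.degrees(np.arctan2(Rm[1,1],Rm[0,1])),'z',Rm[:,2])
def blob(p,mask,c,r):
    yy,xx=np.nonzero(mask);s=np.hypot(xx-c[0],yy-c[1])<r
    return np.array([xx[s].mean(),yy[s].mean()]),s.sum(),np.c_[xx[s],yy[s]]
P=[]
for n in('top','side'):
    p=shot(n);g=p['pixels'].astype(float);P.append(p)
    V=g.max(2)
    a0=np.array([508,138.]);
    # refine manifold pose (x,y,yaw of blue valve) from five buttons
    x=np.array([510,140,np.radians(8)])
    for it in range(4):
        obs=[]
        M=lambda x,i:[x[0]-27*np.cos(x[2])+50*i*np.sin(x[2]),x[1]-27*np.sin(x[2])-50*i*np.cos(x[2]),56-3]
        for i in range(5):
            u=proj(p,M(x,i));w=np.zeros(V.shape)
            yy,xx=np.mgrid[:400,:640];near=np.hypot(xx-u[0],yy-u[1])<6
            ww=np.where(near,np.clip(75-V,0,None) if n=='top' else np.clip(45-V,0,None),0)
            obs.append(((ww*xx).sum()/ww.sum(),(ww*yy).sum()/ww.sum()))
        f=lambda x:np.ravel([np.subtract(proj(p,M(x,i)),obs[i]) for i in range(5)])
        s=least_squares(f,x);x=s.x
    print(n,x[:2],'yaw',np.degrees(x[2]),'res',s.fun, 'minV',V[int(obs[0][1]),int(obs[0][0])])
    k=[x[0]+20*np.cos(x[2]),x[1]+20*np.sin(x[2])]
    print(' knob axis',k,'button',M(x,0)[:2],'proj grip top',proj(p,k+[96]))
    blue=(g[...,2]>1.5*g[...,0])&(g[...,2]>60)
    c,N,pts=blob(p,blue,proj(p,k+[90]),14)
    rz=p['range_z'];T=np.array(p['T']);W=[]
    for u,v in pts:
        oo,d=ray(p,(u,v));W.append(oo+d*rz[v,u])
    W=np.array(W);t=W[W[:,2]>88]
    print(' blue px',c,N,'n top',len(t));
    if len(t)>4:
        m=t.mean(0);ev,E=np.linalg.eigh(np.cov((t-m)[:,:2].T));print(' top centre',m,'yaw',np.degrees(np.arctan2(E[1,1],E[0,1])),np.sqrt(ev)*12**.5)
E
python3 m.py
```

```text
tool y axis yaw deg 67.1469334353502 z [-0.  0. -1.]
top [508.66 142.69] yaw 7.5104661422124765 res [-0.25  0.01 -0.11  0.05  0.01 -0.03  0.13 -0.01  0.23 -0.04] minV 21.0
 knob axis [np.float64(528.4928488598883), np.float64(145.30690874637716)] button [np.float64(481.89606177573324), np.float64(139.1636658377896)] proj grip top (np.float64(213.3509069308895), np.float64(252.42925184034775))
 blue px [215.66 252.46] 152 n top 101
 top centre [527.33 144.97  95.47] yaw -179.4415949680303 [10.98 30.71]
side [508.97 139.95] yaw 7.439452480896987 res [ 0.21  0.56 -0.07 -0.21 -0.1  -0.18  0.01 -0.13 -0.05  0.01] minV 6.0
 knob axis [np.float64(528.8051670930025), np.float64(142.5418471920892)] button [np.float64(482.20080172936025), np.float64(136.45636207977964)] proj grip top (np.float64(253.53081178314147), np.float64(156.40966854784645))
 blue px [253.13 158.42] 45 n top 33
 top centre [528.32 144.32  94.99] yaw 179.44932793647675 [11.89 28.15]
```

Emit:
play_rows([
  [17.8, -27, 0],
  [17.8, -27, 0],
  [17.8, -27, 0],
  [17.8, -27, 0],
  [17.8, -27, 0],
  [17.8, -27, 0],
  [17.8, -27, 0],
  [17.8, -27, 0],
], yaw=[1.4, 1.4, 1.4, 1.4, 1.4, 1.4, 1.4, 1.4], gripper=0.73)

```text
t: 1.87
ee_pos: [385.7, 358.6, 222.8]
orientation: [0.317, 3.125, 0.0]
ft_force: [0.9, 0.8, -0.4]
width: 37.5
grasp_force: 0.0
```

Emit:
play_rows([
  [17.8, -27, 0],
  [17.8, -27, 0],
  [17.8, -27, 0],
  [17.8, -27, 0],
  [17.8, -27, 0],
  [17.8, -27, 0],
  [17.8, -27, 0],
  [17.8, -27, 0],
], yaw=[1.4, 1.4, 1.4, 1.4, 1.4, 1.4, 1.4, 1.4])

```text
t: 2.53
ee_pos: [528.2, 142.5, 222.9]
orientation: [0.011, 3.141, 0.0]
ft_force: [0.7, 1.0, -0.8]
width: 23.6
grasp_force: 0.0
```

Emit:
play_rows([
  [0, 0, -20],
  [0, 0, -30],
  [0, 0, -30],
  [0, 0, -20],
  [0, 0, 0],
], yaw=[0, 0, 0, 0, 0])

```text
t: 2.95
ee_pos: [524.7, 143.1, 118.9]
orientation: [-0.013, -3.135, 0.003]
ft_force: [-0.7, -1.0, 0.4]
width: 23.8
grasp_force: 0.0
```

```bash
python3 - <<'E'
from h import *
from scipy.spatial.transform import Rotation as R
np.set_printoptions(precision=3,suppress=True)
p=shot('side','s2.png');q=shot('top','t2.png')
cv2.imwrite('pics/c3.png',cv2.resize(cv2.imread('pics/s2.png')[80:230,190:340],(600,600),interpolation=3))
o=ctrl.get_obs();print(o);Rm=R.from_rotvec(o['orientation']).as_matrix();print(np.degrees(np.arctan2(Rm[1,1],Rm[0,1])))
E
```

```text
{'t': 3.05, 'qpos': array([ 0.245,  0.45 ,  1.871, -0.   ,  0.822, -1.318]), 'qvel': array([ 0.002, -0.033, -0.024,  0.   ,  0.001, -0.002]), 'joint_torque': array([ -0.106, -47.588, -19.719,  -0.   ,   0.051,  -0.   ]), 'ee_pos': array([527.329, 143.917, 122.597]), 'orientation': array([-0.012, -3.14 ,  0.001]), 'ft_force': array([ 0.137, -0.309, -0.109]), 'moment': array([ 0.098,  0.01 , -0.014]), 'grasp_force': 0.0, 'width': 23.843973075707684}
89.5499075629217
```

View pics/c3.png

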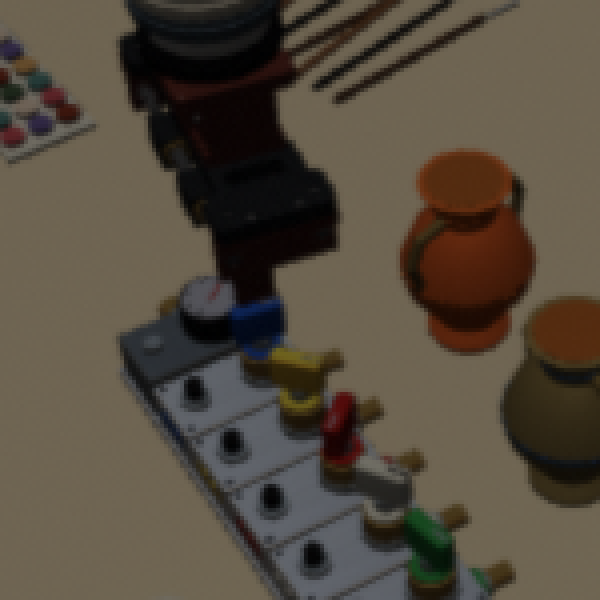

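The picture shows the fingers above the blue knob (crop 258,320, next to the gauge), and the yellow knob is clear. I'll descend and grip.

Emit:
play_rows([
  [0.4, 0.4, -10],
  [0, 0, -10],
  [0, 0, -10],
  [0, 0, -10],
  [0, 0, -7],
  [0, 0, -4],
  [0, 0, 0],
  [0, 0, 0],
], yaw=[0.4, 0, 0, 0, 0, 0, 0, 0])

```text
t: 3.72
ee_pos: [527.8, 144.3, 71.4]
orientation: [-0.001, -3.141, 0.0]
ft_force: [0.1, 0.2, -0.1]
width: 23.6
grasp_force: 0.0
```

Emit:
play_rows([
  [0, 0, 0],
  [0, 0, 0],
  [0, 0, 0],
  [0, 0, 0],
  [0, 0, 0],
  [0, 0, 0],
], yaw=[0, 0, 0, 0, 0, 0], gripper=1.0)

```text
t: 4.22
ee_pos: [528.2, 145.9, 72.1]
orientation: [0.002, 3.141, 0.004]
ft_force: [-0.6, 8.8, -2.3]
width: 11.5
grasp_force: 30.0
```

```bash
cat > s.py <<'E'
from h import *
from scipy.spatial.transform import Rotation as R
np.set_printoptions(precision=3,suppress=True)
o=ctrl.get_obs();Rm=R.from_rotvec(o['orientation']).as_matrix();print(o['t'],o['ee_pos'],'yaw',np.degrees(np.arctan2(Rm[1,1],Rm[0,1])),o['ft_force'],o['moment'],o['grasp_force'],o['width'],'q6',o['qpos'][5],o['joint_torque'][5])
E
python3 s.py
```

```text
4.2167 [528.151 145.917  72.12 ] yaw 89.91184338027908 [-0.623  8.825 -2.344] [ 1.608  0.171 -0.067] 29.98523622751236 11.500283038423873 q6 -1.324666945446325 -0.03566328319720924
```

Emit:
play_rows([
  [0, 1.0, 0],
  [0, 0.8, 0],
  [0, 0, 0],
], yaw=[0, 0, 0])

```text
t: 4.47
ee_pos: [528.1, 146.1, 72.1]
orientation: [0.001, 3.141, -0.0]
ft_force: [-0.4, -0.9, 1.7]
width: 12.0
grasp_force: 30.0
```

Emit:
play_rows([
  [0, 0, 0],
  [0, 0, 0],
  [0, 0, 0],
  [0, 0, 0],
  [0, 0, 0],
  [0, 0, 0],
  [0, 0, 0],
  [0, 0, 0],
], yaw=[-3, -4, -4, -4, -4, -3, -2, 0])

```text
t: 5.13
ee_pos: [528.2, 146.3, 72.1]
orientation: [0.657, 3.072, 0.001]
ft_force: [-0.7, 1.0, 3.2]
width: 11.8
grasp_force: 30.0
```

```bash
python3 s.py
```

```text
5.1333 [528.213 146.322  72.105] yaw 65.86139384013245 [-0.681  1.019  3.157] [ 0.181  0.077 -0.073] 29.992223381996155 11.818198907661644 q6 -0.9014903234606153 0.4675126913934946
```

Emit:
play_rows([
  [0, 0, 0],
  [0, 0, 0],
  [0, 0, 0],
  [0, 0, 0],
  [0, 0, 0],
  [0, 0, 0],
  [0, 0, 0],
  [0, 0, 0],
], yaw=[-6, -6, -6, -6, -6, -6, -6, -4])

```text
t: 5.8
ee_pos: [528.6, 146.7, 72.1]
orientation: [1.808, 2.568, 0.003]
ft_force: [0.3, 4.2, 1.6]
width: 11.6
grasp_force: 30.0
```

```bash
python3 s.py
```

```text
5.8 [528.567 146.704  72.09 ] yaw 19.711362708640223 [0.343 4.191 1.634] [ 0.581 -0.037  0.019] 29.994020462036133 11.559191837946505 q6 -0.0959944898460378 -0.5799160525202751
```

Emit:
play_rows([
  [0, 0, 0],
  [0, 0, 0],
  [0, 0, 0],
], yaw=[0, 0, 0])

```text
t: 6.05
ee_pos: [528.6, 146.7, 72.1]
orientation: [1.799, 2.574, 0.003]
ft_force: [1.6, 6.3, 2.7]
width: 11.9
grasp_force: 30.0
```

```bash
python3 s.py
```

```text
6.05 [528.617 146.673  72.107] yaw 20.096587395181036 [1.592 6.291 2.688] [ 0.823 -0.116 -0.057] 29.991862177848816 11.855180765627992 q6 -0.10267294451690617 -0.0727425143122673
```

Emit:
play_rows([
  [0.3, 0.9, 0],
  [0, 0, 0],
  [0, 0, 0],
  [0, 0, 0],
  [0, 0, 0],
  [0, 0, 0],
], yaw=[-1, -1, -1, -1, -1, -1])

```text
t: 6.55
ee_pos: [528.7, 146.8, 72.1]
orientation: [1.934, 2.474, 0.001]
ft_force: [1.1, -0.3, 5.1]
width: 11.7
grasp_force: 30.0
```

```bash
python3 s.py
```

```text
6.55 [528.667 146.806  72.062] yaw 13.962138121507511 [ 1.095 -0.334  5.143] [-0.045 -0.087  0.053] 29.995375871658325 11.702199420922565 q6 0.006323275651761156 -0.21471980027854443
```

Emit:
play_rows([
  [0, 0, 0],
  [0, 0, 0],
  [0, 0, 0],
  [0, 0, 0],
  [0, 0, 0],
  [0, 0, 0],
], yaw=[-1, -1, -1, -1, -1, -1])

```text
t: 7.05
ee_pos: [528.8, 146.8, 72.1]
orientation: [2.061, 2.369, 0.001]
ft_force: [0.8, 0.2, 5.4]
width: 11.5
grasp_force: 30.0
```

```bash
python3 s.py
```

```text
7.05 [528.752 146.827  72.072] yaw 7.956509629706583 [0.806 0.166 5.413] [-0.083 -0.065  0.049] 29.995359778404236 11.454012996111748 q6 0.11111808723370713 -0.21452972665429115
```

Emit:
play_rows([
  [0, 0, 0],
  [0, 0, 0],
  [0, 0, 0],
  [0, 0, 0],
  [0, 0, 0],
  [0, 0, 0],
  [0, 0, 0],
], yaw=[-1, -1, -1, -1, -1, -1, -1])

```text
t: 7.63
ee_pos: [528.8, 146.8, 72.1]
orientation: [2.203, 2.239, 0.001]
ft_force: [1.6, 0.3, 5.2]
width: 11.9
grasp_force: 30.0
```

```bash
python3 s.py
```

```text
7.6333 [528.821 146.829  72.062] yaw 0.9356521738712522 [1.637 0.322 5.232] [-0.086 -0.182  0.058] 29.99556541442871 11.916675177349997 q6 0.23362057907874234 -0.21506046876311302
```

Emit:
play_rows([
  [0, 0, 0],
  [0, 0, 0],
  [0, 0, 0],
  [0, 0, 0],
  [0, 0, 0],
  [0, 0, 0],
  [0, 0, 0],
], yaw=[-1, -1, -1, -1, -1, -1, -1])

```text
t: 8.22
ee_pos: [528.9, 146.8, 72.1]
orientation: [2.335, 2.1, 0.001]
ft_force: [2.7, -0.1, 5.4]
width: 11.6
grasp_force: 30.0
```

```bash
python3 s.py
```

```text
8.2167 [528.889 146.827  72.06 ] yaw -6.071208336042461 [ 2.685 -0.082  5.415] [-0.164 -0.24   0.077] 29.995914101600647 11.555729940506428 q6 0.35593572372705196 -0.20955738611519337
```

Emit:
play_rows([
  [0.4, 0, 0],
  [0, 0, 0],
  [0, 0, 0],
  [0, 0, 0],
  [0, 0, 0],
  [0, 0, 0],
], yaw=[-1, -1, -1, -1, -1, -1])

```text
t: 8.72
ee_pos: [529.0, 146.8, 72.1]
orientation: [2.442, 1.975, 0.001]
ft_force: [1.7, -0.2, 6.8]
width: 11.8
grasp_force: 30.0
```

```bash
python3 s.py
```

```text
8.7167 [528.969 146.824  72.084] yaw -12.068266307306317 [ 1.696 -0.173  6.804] [-0.122  0.011  0.12 ] 30.002841353416443 11.763771914740568 q6 0.46039696689780607 -0.1433017384260893
```

Emit:
play_rows([
  [0, 0, 0],
  [0, 0, 0],
  [0, 0, 0],
  [0, 0, 0],
  [0, 0, 0],
  [0, 0, 0],
], yaw=[-1, -1, -1, -1, -1, -1])

```text
t: 9.22
ee_pos: [529.0, 146.8, 72.1]
orientation: [2.542, 1.845, 0.001]
ft_force: [1.1, 0.4, 6.2]
width: 12.3
grasp_force: 30.0
```

```bash
python3 s.py
```

```text
9.2167 [529.027 146.839  72.058] yaw -18.052382600302316 [1.07  0.354 6.24 ] [-0.085 -0.002  0.244] 30.012969374656677 12.309613497759056 q6 0.5649717072437355 -0.07078474620357156
```

Emit:
play_rows([
  [0, 0, 0],
  [0, 0, 0],
  [0, 0, 0],
  [0, 0, 0],
  [0, 0, 0],
  [0, 0, 0],
  [0, 0, 0],
], yaw=[-1, -1, 0, 0, 0, 0, 0])

```text
t: 9.8
ee_pos: [529.1, 146.8, 72.1]
orientation: [2.573, 1.801, 0.001]
ft_force: [1.9, -0.6, 6.5]
width: 11.8
grasp_force: 30.0
```

```bash
python3 s.py
```

```text
9.8 [529.073 146.803  72.091] yaw -20.021711047417114 [ 1.924 -0.569  6.471] [-0.102 -0.009  0.121] 30.004842281341553 11.752466020276254 q6 0.5991713034070026 0.10769838932901621
```

Emit:
play_rows([
  [0, 0, 0],
  [0, 0, 0],
  [0, 0, 0],
  [0, 0, 0],
  [0, 0, 0],
  [0, 0, 0],
], yaw=[0, 0, 0, 0, 0, 0], gripper=0.73)

```text
t: 10.3
ee_pos: [528.3, 147.0, 71.5]
orientation: [-2.574, -1.801, 0.001]
ft_force: [-0.2, -0.4, 0.4]
width: 23.6
grasp_force: 0.0
```

```bash
python3 s.py
```

```text
10.3 [528.271 146.97   71.45 ] yaw -20.044049698503642 [-0.234 -0.422  0.366] [-0.005  0.082 -0.051] 0.0 23.564233467349723 q6 0.5995326133048209 -0.000357450489900657
```

Emit:
play_rows([
  [0, 0, 3],
  [0, 0, 8],
  [0, 0, 12],
  [0, 0, 12],
  [0, 0, 10],
  [0, 0, 0],
], yaw=[0, 0, 0, 0, 0, 0])

```text
t: 10.8
ee_pos: [530.3, 147.5, 119.7]
orientation: [2.573, 1.8, 0.007]
ft_force: [1.7, -1.1, -0.1]
width: 23.7
grasp_force: 0.0
```

Emit:
play_rows([
  [-6, -0.8, 0],
  [-8, -1, 0],
  [-8, -1, 0],
  [-8, -1, 0],
  [-8, -1.2, 0],
  [-5, -1, 0],
  [-2.9, -0.3, 0],
  [0, 0, 0],
], yaw=[4, 5, 5, 5, 5, 3.5, 0, 0], gripper=1.0)

```text
t: 11.47
ee_pos: [482.2, 140.7, 116.9]
orientation: [-2.075, -2.359, 0.0]
ft_force: [0.3, 0.4, 0.7]
width: 0.6
grasp_force: 0.0
```

```bash
python3 s.py; python3 - <<'E'
from h import *
p=shot('side','s4.png');q=shot('top','t4.png')
cv2.imwrite('pics/c4.png',cv2.hconcat([cv2.resize(cv2.imread('pics/s4.png')[110:230,200:320],(400,400),interpolation=3),cv2.resize(cv2.imread('pics/t4.png')[200:320,160:280],(400,400),interpolation=3)]))
E
```

```text
11.4667 [482.172 140.677 116.867] yaw 7.340828023015381 [0.283 0.36  0.681] [-0.031  0.058  0.034] 0.0 0.6069714120680805 q6 0.13202196138360314 -0.21323596592992544
```

View pics/c4.png

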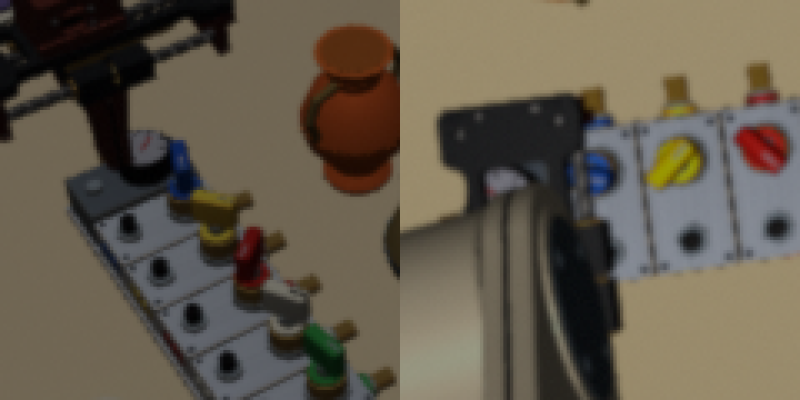

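The left view shows the closed fingertips (crop 120,165) straight above the blue button (127,225), and the blue wing has turned. I'll descend.

Emit:
play_rows([
  [0, 0, -8],
  [0, 0, -12],
  [0, 0, -12],
  [0, 0, -12],
  [0, 0, -8],
  [0, 0, -4],
  [0, 0, -2],
  [0, 0, 0],
], yaw=[0, 0, 0, 0, 0, 0, 0, 0])

```text
t: 12.23
ee_pos: [482.6, 140.7, 58.3]
orientation: [-2.073, -2.361, 0.001]
ft_force: [-0.5, 0.1, 0.1]
width: 0.6
grasp_force: 0.0
```

Emit:
play_rows([
  [0, 0, -1],
  [0, 0, -1],
  [0, 0, -1],
  [0, 0, -1],
  [0, 0, 0],
  [0, 0, 0],
], yaw=[0, 0, 0, 0, 0, 0])

```text
t: 12.73
ee_pos: [483.1, 140.9, 55.0]
orientation: [2.072, 2.361, 0.001]
ft_force: [0.8, -0.4, 3.3]
width: 0.5
grasp_force: 1.6
```

```bash
python3 s.py
```

```text
12.7333 [483.056 140.873  55.037] yaw 7.454191315213327 [ 0.839 -0.407  3.283] [-0.054 -0.012 -0.016] 1.6230038686457249 0.4763124375204516 q6 0.13002636845075383 0.0004095681379112648
```

Contact at 3.3 N. I'll press on.

Emit:
play_rows([
  [0, 0, -1],
  [0, 0, -1],
  [0, 0, -1],
  [0, 0, -0.8],
  [0, 0, 0],
  [0, 0, 0],
], yaw=[0, 0, 0, 0, 0, 0])

```text
t: 13.23
ee_pos: [483.1, 140.9, 51.3]
orientation: [2.072, 2.361, 0.001]
ft_force: [-0.5, 0.6, 7.8]
width: 0.5
grasp_force: 4.1
```

Emit:
play_rows([
  [0, 0, -0.6],
  [0, 0, 0],
  [0, 0, 0],
], yaw=[0, 0, 0])

```text
t: 13.48
ee_pos: [483.1, 140.9, 51.1]
orientation: [2.072, 2.361, 0.001]
ft_force: [-2.0, -0.5, 13.9]
width: 0.5
grasp_force: 7.2
```

```bash
python3 s.py
```

```text
13.4833 [483.098 140.883  51.08 ] yaw 7.450270851921019 [-1.958 -0.548 13.896] [-0.162  0.455  0.027] 7.181362881674431 0.5217091034528788 q6 0.1300748384442877 -0.0013418541857390665
```

At the stop with about 14 N. I'll hold for over a second, then lift slowly.

Emit:
play_rows([
  [0, 0, 0],
  [0, 0, 0],
  [0, 0, 0],
  [0, 0, 0],
  [0, 0, 0],
  [0, 0, 0],
  [0, 0, 0],
  [0, 0, 0],
], yaw=[0, 0, 0, 0, 0, 0, 0, 0])

```text
t: 14.15
ee_pos: [483.1, 140.9, 51.1]
orientation: [2.072, 2.361, 0.001]
ft_force: [-2.0, -0.2, 13.4]
width: 0.5
grasp_force: 7.1
```

Emit:
play_rows([
  [0, 0, 0],
  [0, 0, 0],
  [0, 0, 0],
  [0, 0, 0],
  [0, 0, 0],
  [0, 0, 0],
  [0, 0, 0],
  [0, 0, 0],
], yaw=[0, 0, 0, 0, 0, 0, 0, 0])

```text
t: 14.82
ee_pos: [483.1, 140.9, 51.1]
orientation: [2.072, 2.361, 0.001]
ft_force: [-1.4, -1.4, 14.7]
width: 0.5
grasp_force: 7.1
```

Emit:
play_rows([
  [0, 0, 2],
  [0, 0, 3],
  [0, 0, 5],
  [0, 0, 10],
  [0, 0, 15],
  [0, 0, 20],
  [0, 0, 20],
  [0, 0, 10],
], yaw=[0, 0, 0, 0, 0, 0, 0, 0])

```text
t: 15.48
ee_pos: [483.2, 140.9, 137.5]
orientation: [2.072, 2.36, 0.002]
ft_force: [0.4, -0.0, -0.8]
width: 0.5
grasp_force: 0.0
```

Emit:
play_rows([
  [-15, 0, 20],
  [-25, 0, 20],
  [-25, 0, 20],
  [-25, 0, 10],
  [-25, 0, 0],
  [-15, 0, 0],
  [0, 0, 0],
  [0, 0, 0],
], yaw=[0, 0, 0, 0, 0, 0, 0, 0])

```text
t: 16.15
ee_pos: [352.5, 140.8, 205.5]
orientation: [2.071, 2.362, 0.001]
ft_force: [-0.2, 0.6, -0.5]
width: 0.2
grasp_force: 0.0
```

```bash
python3 s.py; python3 - <<'E'
from h import *
p=shot('side','s5.png');q=shot('top','t5.png')
g=lambda p:(p['pixels'][...,2]>1.5*p['pixels'][...,0].astype(float))&(p['pixels'][...,2]>60)
for k in(p,q):
    for r in models.landmark_of(k,'bleed_blue_top')[:1]:print(r,atz(k,r['location'],56))
vv=[]
for v in range(235,270):
  for u in range(200,232):
    if g(q)[v,u]:
        o,d=ray(q,(u,v));W=o+d*q['range_z'][v,u]
        if W[2]>88: vv.append(W[:2])
if len(vv)>5:
    vv=np.array(vv);e,E=np.linalg.eigh(np.cov(vv.T));print(len(vv),vv.mean(0),np.degrees(np.arctan2(E[1,1],E[0,1])))
cv2.imwrite('pics/c5.png',cv2.hconcat([cv2.resize(cv2.imread('pics/s5.png')[130:230,200:300],(400,400),interpolation=3),cv2.resize(cv2.imread('pics/t5.png')[210:310,190:290],(400,400),interpolation=3)]))
E
```

```text
16.15 [352.469 140.8   205.537] yaw 7.493803017254383 [-0.233  0.648 -0.476] [-0.065  0.064  0.014] 0.0 0.21153125174126822 q6 0.21799605501344452 0.04299788153730333
{'location': [239.5, 175.0], 'conf': 0.53} [486.87398924 137.49401446  56.        ]
{'location': [302.1, 307.6], 'conf': 0.56} [418.31185466 -15.7132786   56.        ]
112 [527.8867793  142.96105783] 98.59028305649656
```

View pics/c5.png

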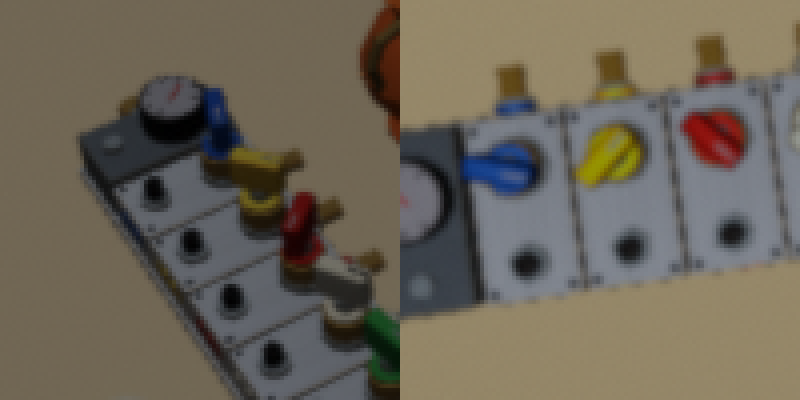

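```bash
python3 - <<'E'
from h import *
for n in('top','side'):
    q=shot(n);g=q['pixels'].astype(float);m=(g[...,2]>1.5*g[...,0])&(g[...,2]>50)
    X=[];B=(range(235,270),range(195,232)) if n=='top' else (range(135,180),range(235,275))
    for v in B[0]:
        for u in B[1]:
            if m[v,u]:
                o,d=ray(q,(u,v));X.append([u,v,*(o+d*q['range_z'][v,u])])
    X=np.array(X)
    for lo in(85,90,93,94.5):
        t=X[X[:,4]>lo]
        if len(t)<6: continue
        w=np.array([atz(q,a[:2],96)[:2] for a in t])
        print(n,lo,len(t),[round(float(np.degrees(np.arctan2(E[1,1],E[0,1]))),1) for E in [np.linalg.eigh(np.cov(w.T))[1]]],cv2.minAreaRect(w.astype(np.float32)),X[:,4].max())
    for k in('vase','jar','tile'):
        print(k,[(r['location'],r['conf']) for r in models.landmark_of(q,k)[:2]])
    if n=='top':
        for v in range(243,262): print(v,''.join('%4d'%(q['range_z'][v,u]-880) if m[v,u] else '   .' for u in range(202,228)))
E
```

```text
top 85 116 [79.3] ((527.8209838867188, 144.4206085205078), (31.595417022705078, 12.408251762390137), 78.66163635253906) 984.8543362341625
top 90 112 [79.0] ((527.5816040039062, 144.46859741210938), (31.595417022705078, 11.919997215270996), 78.66163635253906) 984.8543362341625
top 93 95 [79.3] ((527.6124267578125, 144.6222381591797), (29.809690475463867, 11.919997215270996), 78.66163635253906) 984.8543362341625
top 94.5 69 [79.0] ((527.625732421875, 144.9384307861328), (29.374292373657227, 11.084205627441406), 76.44637298583984) 984.8543362341625
vase [([365.9, 134.9], 0.8), ([248.0, 111.7], 0.71)]
jar [([299.9, 308.3], 0.96), ([274.7, 255.8], 0.51)]
tile [([393.6, 219.4], 0.59)]
243    .   .   .   .   .   .   .   .   .   .   .   .   .   .   .   .   .   .   .   .   .   .   .   .   .   .
244    .   .   .   .   .   .   .   .   .   .   .   .   .   .   .   .   .   .   .   .   .   .   .   .   .   .
245    .   .   .   .   .   .   .   .   .   .   .   .   .   .   .   .   .   .   .   .   .   .   .   .   .   .
246    .   .   .   .   .   .   .   .   .   .   .   .  36  38  31  32  34  33   .   . 
[... 1617 characters left out ...]
.   .   .   .   .   .   .   .   .   .   .
side 85 39 [77.7] ((528.951904296875, 142.85760498046875), (30.583192825317383, 9.959943771362305), 76.85012817382812) 98.19850198481038
side 90 38 [78.1] ((528.951904296875, 142.85760498046875), (30.583192825317383, 9.959943771362305), 76.85012817382812) 98.19850198481038
side 93 36 [78.5] ((528.951904296875, 142.85760498046875), (30.583192825317383, 9.959943771362305), 76.85012817382812) 98.19850198481038
side 94.5 24 [81.2] ((529.136962890625, 143.36376953125), (28.429405212402344, 9.141545295715332), 80.0057144165039) 98.19850198481038
vase [([367.0, 164.8], 0.9), ([307.0, 160.4], 0.77)]
jar [([232.4, 246.6], 0.97), ([291.3, 239.0], 0.4)]
tile []
```

The wing sits at about -101°, roughly 5° past the seat contact, so the seat is still loaded. The button is up and nothing else was touched, so I'm handing in.

```bash
python3 -c "
from workcell import ticket;print(ticket.close_job())"
```

```text
the job is handed in; nothing more can be done
None
```

I shut the blue valve to about 0.19 N m on its seat and let it go. I then held its bleed button down for over 1.3 s at about 14 N; it came back up, and the job is handed in with no verdict returned.

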